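# Check the angle gauge on the sampler base

### The job

Seat the blue stud block fully home and flat on the two pegs of the grey sampler base. Then take the angle gauge by its handle, stand the middle of its foot upright on the brass crown of the stud without pressing hard, and rock it there until its black pointer settles on the red mark. Finish while still holding the gauge like that, foot resting on the stud and pointer on the mark; leave the other things where they are.

Things in the scene. Friction and masses are not known exactly. Their poses are not given: they have to be found in the camera images.
- seat (a point): Centre of the flat top of the grey sampler drive base, 20 mm above the bench; z up. The base is bolted down, 100 mm (its x) by 160 mm (its y). Two steel alignment pegs, 10 mm across, 15 mm tall, with tapered tips, stand on its top at +40 and -40 mm along its y.
- stud_mid (a point): Middle of the square steel stud of the blue stud block, 47 mm above the block's underside: 24 by 24 mm, sides along the block's x and y, from 25 to 65 mm above the underside, a good place to grip. On top of it sits the rounded brass crown.
- crown (a point): Highest point of the stud's uneven brass crown, 72 mm above the block's underside, on its middle; 92 mm above the bench when the block is seated. The crown is a ball of radius 14 mm whose centre lies 14 mm below this point, with two small lumps that lie lower and do not come into play.
- gauge_handle (a point): Centre of the angle gauge's black handle, 142 mm above the gauge's underside; handle 16 mm thick along the gauge's x, 52 mm wide along its y, from 114 to 164 mm up. Axes as of the gauge.
- gauge_foot (a point): Centre of the flat underside of the gauge's aluminium foot, which is 44 mm (x) by 90 mm (y) and 10 mm thick.
- pointer (a joint): Angle of the gauge's black pointer on the dial, rad, about the gauge's x axis at the dial's centre. A free pendulum that always hangs plumb and settles within a second: 0 with the gauge upright, positive with its tip to the gauge's +y side, which happens when the handle leans to the gauge's +y side (1 rad per rad of lean).
- mark (a joint): Angle of the red mark (a bar 6 mm wide near the edge of the dial, its middle counts), same zero, sense and axis as the pointer; set between 0.20 and 0.45 rad and stiff, so it stays put on the dial.
- pointer_tip (a point): Tip of the pointer, 44 mm from the dial's centre.
- mark_tip (a point): Point of the red mark that the pointer tip meets, 44 mm from the dial's centre.
- gauge: The loose angle gauge, origin at the centre of its underside, z from foot to handle; it starts standing upright. Its orange dial, 110 mm across, 18 mm thick, centre 63 mm up, shows a white scale, the pointer and the mark on both faces; the dial's normal is the x axis, about along world x at the start. Mass about 0.34 kg.
- block: The loose blue stud block, origin at the centre of its underside: a plate 60 mm (x) by 115 mm (y), 25 mm high, with two through holes 12.5 mm across at +40 and -40 mm along its y (fits the pegs either way round), and the stud on its middle. z up. Mass about 0.35 kg.
- vial_a: small amber sample vial with a white cap, 25 mm across, 46 mm tall, near the robot; leave alone
- vial_b: a second such vial near the robot; leave alone
- vial_c: a third such vial, beyond and to the left of the base; leave alone
- reagent: amber reagent bottle with blue cap, 64 mm across, 150 mm tall, at the far right; leave alone
- beaker: glass beaker, 70 mm across, 90 mm tall, at the far left; leave alone
- driver: screwdriver, 170 mm long, lying at the far edge; leave alone

How it is judged:
By the outcome, as a careful person would: the job done as asked, in the order asked, and still so for the second after the job is handed in, while the arm keeps its last pose, push and grip.
It also fails if it takes over 59 s, if anything falls off the work surface, if the arm or the gripper's body presses on something with over 40 N, if the wrist force passes 120 N, or if a joint passes its speed limit or range.

### The arm

A 6-joint arm with a two-finger parallel gripper is mounted at the origin on the work surface. World frame = base frame: x ahead of the robot, y to its left, z up, the work surface at z = 0. Lengths are in m, angles in rad, forces in N, time in s.
With the tool pointing down it reaches from about 0.325 to 0.775 m from the base axis. Payload 9.3 kg.
Tool frame: the origin (TCP) lies on the centre line of the jaws, within the pads' length; the fingertips stand robot.tip_reach ahead of it and the grasp point (between the pads) lies 6 mm ahead of it (robot.tip_reach is the distance from the TCP to the fingertips, in m); x points along the fingers, y is the direction in which the jaws open and shut, and the axes are right-handed (so a half turn about x gives the same grasp; the last joint's range is limited). The gripper opens to 85 mm and grips with 20 to 120 N. Pads are 22 mm wide; open, the fingers measure 114 mm over their backs; the gripper's body (76 mm by 85 mm) begins 54 mm behind the grasp point. The pads swing forward as they close: fully open they stand 13 mm farther back than shut.
Start: joints at [1.111, 0.259, 0.021, 1.334, 0, 1.418], TCP at [0.166, 0.524, 0.256] pointing down, gripper open.
Joint ranges: [-3.04, 3.04], [-0.91, 1.82], [-1.04, 1.36], [-1.92, 1.95], [-1.52, 1.45], [-3.14, 3.14]. Speed limits (rad/s): [2.22, 2.22, 2.79, 3.14, 3.14, 3.14].

### API

Orientations are given as a unit quaternion [x, y, z, w].
In Python, from workcell import robot gives the robot as it stands.
- The arm moves only by the tool apply_moves, never from a script. Its argument "plan" is a list that holds one entry, the list of rows, each a list of 7 numbers: the opening, from 0 (shut) to 1 (fully open), then the shift along the tool's x, y, z in cm, then the turn, a rotation vector about the tool's x, y, z in rad. In form: [[[grip, dx, dy, dz, rx, ry, rz], ...]]. A call has 1 to 20 rows; each row is the pose to reach, as a shift and turn from the pose commanded when the call began, along the tool's axes at that moment; what a row does not reach only later rows make up. A row lasts 1/8 s, in which the tool goes at most 62.5 mm and 10.7 degrees, less where a joint would pass 70% of its speed; a pose out of reach is approached as far as the arm can. A call with a gripper value outside its range is refused whole. The fingers move at their own pace and stop on an object; "squeeze" is the grip in N (left out, the last holds). Time passes only in rows, so rows that repeat a pose let the fingers close. It gives the time, the measured TCP pose, the force and the opening at its end, in the units of the state.
- robot.get_state(): the state, without advancing time (a new reading comes with each control period).
- robot.get_image(name): name is "scene" or "top"; returns a dict with "pixels" (480x640x3 uint8, blue, green, red), "fovy" (degrees; the focal length in pixels is half the picture's height over the tangent of half this angle, whatever the lens; pixels are square), "cx", "cy" (the principal point, pixels), "camera_from_world" (4x4, takes a point from world to camera coordinates). Camera axes: x right, y up, looking along -z (the intrinsics and any distortion apply to the point x, -y, -z); pixel columns grow to the right and rows downward; lengths in m; the calibration is good to about 2 mm. A picture is of the moment at which its call begins. There is no depth.
- robot.finish_job(): hands the job in, once; it reports no verdict.
Trained networks look in a picture, given as the dict that the camera call returned (one of the last four; its "shot" number tells which), for a name from the list of things; names that differ only in an ending like _2 or _b are one class to them, and where a whole thing is asked for, a point or a joint stands for the part that bears it (a point fixed in the world has none). Each returns a list of dicts, best first, with "p" (0 to 1); they miss things now and then, are a little off and sometimes report something else, mostly with a low value. They report only what shows in the picture. A call takes as long as a camera call.
- robot.find_in(picture, query): "point" ([column, row] in pixels, amid what is visible of it).
- robot.masks_of(picture, query): "mask" (480x640 bool, what is visible of it) and "point" ([column, row] in pixels, amid what is visible of it).
- robot.tip_of(picture, query): "point" ([column, row] in pixels: a listed point, or the origin of a listed thing).
The state is a dict: "t": time; "joint_positions": joint angles; "dq": joint speeds; "effort": joint torques, N m; "position": TCP position; "tool_rot": TCP orientation; "wrist_force": force on the tool from outside, world axes, zero at the start; "torque": the same for the moment, N m; "opening": finger opening in m.
Only numpy, scipy, OpenCV 4.12 (cv2) and the standard library are available. Lean on these libraries where they do the work, as an engineer would, in place of code of your own. Each camera call takes 0.05 s, during which the arm holds its last target. There are 200 camera calls.

## Working session

There is one attempt and no reset: what is moved stays moved. The work goes in short steps, Python scripts to look and compute and a tool call to move; the robot and the scene stay as the last step left them, time stands still between calls to the robot, and variables do not carry over. Pictures are saved under pics/ and viewed, about 8 in all and at most 12, crops included, and the job is handed in when it is done.

Besides the shell and the picture viewer there is one more tool, called after ">>>" in YAML: its name, and indented under it one key for each argument. apply_moves: Moves the arm, as the interface text tells. Its arguments: {"type":"object","properties":{"plan":{"type":"array"},"squeeze":{"type":"number"}},"required":["plan"]}

```bash
ls; mkdir -p pics; python3 - <<'E'
from workcell import robot
import cv2
print(robot.tip_reach, robot.get_state())
for n in ("scene","top"):
    p=robot.get_image(n); cv2.imwrite(f"pics/{n}0.png",p["pixels"])
    print(n,p["fovy"],p["cx"],p["cy"],p["camera_from_world"].tolist() if hasattr(p["camera_from_world"],'tolist') else p["camera_from_world"],[k for k in p])
    for q in ("seat","stud_mid","crown","gauge_handle","gauge_foot","pointer_tip","mark_tip","gauge","block"):
        print(q,[(r["point"],round(r["p"],2)) for r in robot.tip_of(p,q)[:2]])
E
```

```text
pics
0.025 {'t': 0.0, 'joint_positions': array([1.11140858e+00, 2.59197003e-01, 2.07103901e-02, 1.33366705e+00,
       2.76191197e-05, 1.41819263e+00]), 'dq': array([ 0.00010724,  0.0010245 , -0.00141407, -0.00062703,  0.00095842,
        0.00057683]), 'effort': array([-1.05308027e-03, -5.55639446e+01,  3.44531500e+01,  1.38314455e-02,
       -3.43931533e-04, -2.25100655e-05]), 'position': array([0.16598141, 0.52408863, 0.2556433 ]), 'tool_rot': array([ 0.10758502,  0.69895799, -0.10849434,  0.69865024]), 'wrist_force': array([ 0.43753989, -0.48241475, -0.13824895]), 'torque': array([ 0.0212301 , -0.01030564,  0.04226382]), 'opening': 0.08557877581733882}
scene 54.188351898748685 330.0083700150249 235.2213417718192 [[0.7294890072033898, 0.683985815320476, 0.0030319646760032706, -0.41697286648324877], [-0.5325907490136678, 0.5652296296699026, 0.6299702848613459, 0.25008062130291725], [0.4291769826475704, -0.46117119400891526, 0.7766133190860931, -1.0877341439265387], [0.0, 0.0, 0.0, 1.0]] ['pixels', 'fovy', 'cx', 'cy', 'camera_from_world', 'shot']
seat [([310.9, 245.6], 0.61)]
stud_mi
[... 301 characters left out ...]
990185 230.60517767252992 [[0.02827142375394832, -0.9996002697603553, 0.0001652088045712349, -0.015709147161077266], [0.9794153844423578, 0.027733585310132126, 0.19994087366887772, -0.6167387577546032], [-0.19986553308800697, -0.005490805120385089, 0.979807950438542, -1.074801793819688], [0.0, 0.0, 0.0, 1.0]] ['pixels', 'fovy', 'cx', 'cy', 'camera_from_world', 'shot']
seat [([308.2, 277.5], 0.68)]
stud_mid [([164.0, 300.1], 0.86)]
crown [([312.1, 278.0], 0.63), ([162.9, 297.5], 0.57)]
gauge_handle [([436.1, 260.8], 0.82), ([419.5, 274.0], 0.22)]
gauge_foot [([416.7, 273.8], 0.69)]
pointer_tip []
mark_tip []
gauge [([417.6, 274.3], 0.71), ([166.3, 301.8], 0.38)]
block [([169.4, 300.4], 0.55)]
```

View pics/scene0.png

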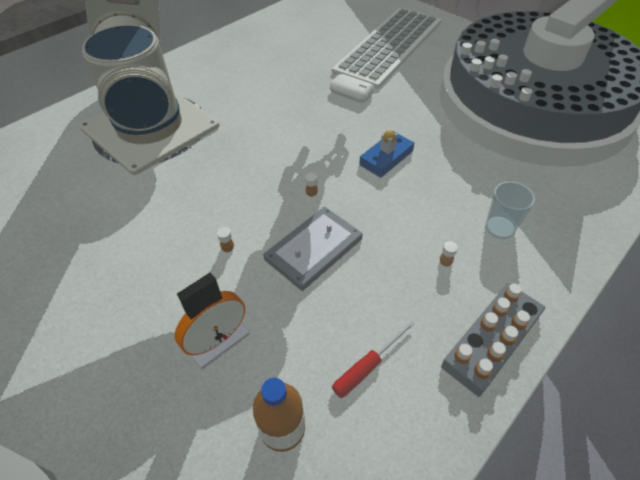

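View pics/top0.png

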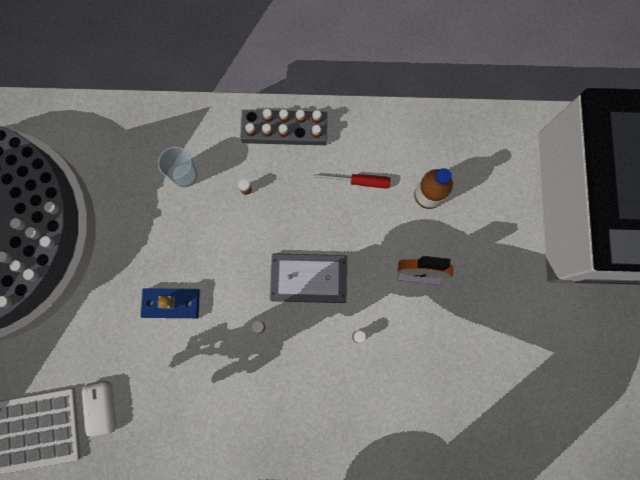

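Scene: base centre at about (313,246), block (387,152), gauge (212,325). Top: base (309,278), block (170,303), gauge (425,272). Next I make a zoomed montage for the yaws and the mark.

```bash
cat > h.py <<'E'
import numpy as np, cv2
from workcell import robot
from scipy.spatial.transform import Rotation as R
def f(p): return 240/np.tan(np.radians(p["fovy"])/2)
def ray(p,uv):
    T=np.array(p["camera_from_world"]); d=np.array([(uv[0]-p["cx"])/f(p),-(uv[1]-p["cy"])/f(p),-1.])
    return -T[:3,:3].T@T[:3,3], T[:3,:3].T@d
def atz(p,uv,z):
    o,d=ray(p,uv); return o+d*(z-o[2])/d[2]
def proj(p,X):
    T=np.array(p["camera_from_world"]); c=np.atleast_2d(X)@T[:3,:3].T+T[:3,3]
    return np.c_[p["cx"]+f(p)*c[:,0]/-c[:,2], p["cy"]-f(p)*c[:,1]/-c[:,2]]
def tri(ps,uvs):
    A=np.zeros((3,3));b=np.zeros(3)
    for p,u in zip(ps,uvs):
        o,d=ray(p,u); d/=np.linalg.norm(d); M=np.eye(3)-np.outer(d,d); A+=M; b+=M@o
    return np.linalg.solve(A,b)
def tip(p,q):
    r=robot.tip_of(p,q); return np.array(r[0]["point"]) if r else None
def mask(p,q):
    r=robot.masks_of(p,q); return r[0]["mask"].astype(np.uint8) if r else None
def crop(p,c,w,h,s): 
    x,y=int(c[0]-w/2),int(c[1]-h/2); return cv2.resize(p["pixels"][y:y+h,x:x+w],None,fx=s,fy=s,interpolation=cv2.INTER_CUBIC)
E
python3 - <<'E'
from h import *
s=robot.get_image("scene");t=robot.get_image("top")
for n,q,z in (("seat","seat",.02),("crown","crown",.072),("stud","stud_mid",.047),("handle","gauge_handle",.142),("foot","gauge_foot",0)):
    a,b=tip(s,q),tip(t,q); print(n,atz(s,a,z).round(4),atz(t,b,z).round(4),tri([s,t],[a,b]).round(4))
for q,z in (("block",.02),("gauge",.0)):
    for p,n in((s,"s"),(t,"t")):
        m=mask(p,q); ys,xs=np.nonzero(m); print(q,n,m.sum(),xs.min(),xs.max(),ys.min(),ys.max(),cv2.minAreaRect(np.c_[xs,ys].astype(np.float32)))
print("peg dir ref", proj(t,[[.57,.0,.02],[.57,.16,.02]]))
M=np.zeros((600,800,3),np.uint8)
M[:300,:400]=crop(t,(309,278),100,75,4); M[:300,400:]=crop(t,(170,303),100,75,4)
M[300:,:400]=crop(t,(427,271),100,75,4); M[300:,400:]=crop(s,(212,322),100,75,4)
cv2.imwrite("pics/m1.png",M)
E
```

```text
seat [ 0.5259 -0.0023  0.02  ] [ 0.5171 -0.0007  0.02  ] [0.5194 0.001  0.0106]
crown [0.468  0.2889 0.072 ] [0.4696 0.2889 0.072 ] [0.4691 0.2882 0.0732]
stud [0.4624 0.2903 0.047 ] [0.4661 0.2921 0.047 ] [0.4646 0.2902 0.0488]
handle [ 0.5428 -0.2272  0.142 ] [ 0.5455 -0.2363  0.142 ] [ 0.5459 -0.2317  0.1495]
foot [ 0.5456 -0.2316 -0.    ] [ 0.5413 -0.2337  0.    ] [ 0.5427 -0.2326 -0.0034]
block s 1435 360 414 131 176 ((386.75006103515625, 153.75001525878906), (33.23401641845703, 53.740108489990234), 45.0)
block t 1716 140 198 287 317 ((169.0, 302.0), (30.0, 58.0), 90.0)
gauge s 4541 175 249 273 368 ((207.22247314453125, 318.6833801269531), (76.0470962524414, 77.79530334472656), 53.530765533447266)
gauge t 1286 397 452 256 284 ((424.68292236328125, 269.3536682128906), (55.54706573486328, 27.276588439941406), 6.340191841125488)
peg dir ref [[311.17619751 256.3404194 ]
 [235.67279001 254.22628193]]
```

View pics/m1.png

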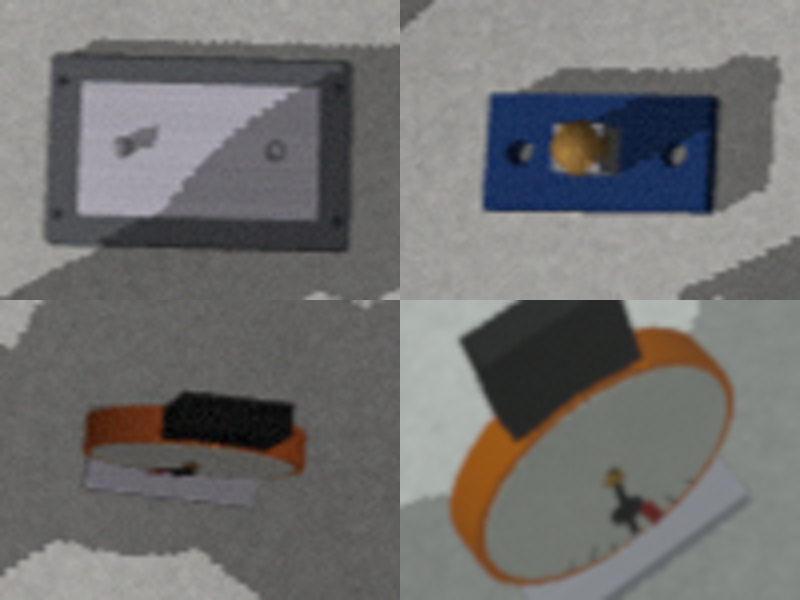

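Montage of top crops: the base is nearly axis-aligned, and its pegs are at crop (122,150)/(277,152). The block holes are at (518,152)/(674,156). The gauge foot's edge slopes by about 6° in the image. The red mark lies just to the +y side of the pointer.

```bash
cat >> h.py <<'E'
def fit(p,uv,loc,x0):
    from scipy.optimize import least_squares
    loc=np.array(loc,float); uv=np.array(uv,float)
    def W(v): c,s=np.cos(v[2]),np.sin(v[2]); return np.c_[v[0]+c*loc[:,0]-s*loc[:,1], v[1]+s*loc[:,0]+c*loc[:,1], loc[:,2]]
    r=least_squares(lambda v:(proj(p,W(v))-uv).ravel(),x0,loss='soft_l1'); return r.x.round(4), (r.fun.reshape(-1,2)).round(1).tolist()
E
python3 - <<'E'
from h import *
t=robot.get_image("top"); s=robot.get_image("scene")
for p in (s,t): print("cam",ray(p,(0,0))[0])
B=np.array([[52,55],[350,62],[348,250],[47,243],[122,150],[277,152]])/4+[259,240]
print(fit(t,B,[[.05,.08,.02],[.05,-.08,.02],[-.05,-.08,.02],[-.05,.08,.02],[0,.04,.022],[0,-.04,.022]],[.52,0,0]))
K=np.array([[90,93],[318,97],[312,213],[85,209],[118,152],[274,156]])/4+[120,265]
print(fit(t,K,[[.03,.0575,.025],[.03,-.0575,.025],[-.03,-.0575,.025],[-.03,.0575,.025],[0,.04,.025],[0,-.04,.025]],[.47,.29,0]))
G=np.array([[88,487],[252,505]])/4+[377,-300/4+233]
G=np.array([[85,187],[252,205],[90,158]])/4+[377,233]
print(fit(t,G,[[-.022,.045,0],[-.022,-.045,0.],[-.022,.045,.01]],[.545,-.23,-.08]))
st=robot.get_state(); print(R.from_quat(st["tool_rot"]).as_matrix().round(4)); print(robot.__dir__()[-20:])
E
```

```text
cam [ 0.90419821 -0.3577811   0.68846971]
cam [ 0.38967171 -0.00450002  1.17641322]
(array([0.5241, 0.0036, 0.007 ]), [[-0.4, -0.2], [0.6, -0.3], [0.7, 0.2], [-0.9, 0.3], [0.3, -0.1], [-0.4, 0.2]])
(array([0.4626, 0.29  , 0.0132]), [[0.7, 0.1], [-1.1, -0.0], [-1.3, 0.1], [-0.3, 0.2], [1.0, -0.0], [0.6, -0.4]])
(array([ 0.5501, -0.2357, -0.1719]), [[0.2, -3.8], [0.1, 0.0], [-0.3, 2.8]])
[[ 1.000e-04  3.020e-01  9.533e-01]
 [-0.000e+00  9.533e-01 -3.020e-01]
 [-1.000e+00 -0.000e+00  1.000e-04]]
['__str__', '__getattribute__', '__setattr__', '__delattr__', '__lt__', '__le__', '__eq__', '__ne__', '__gt__', '__ge__', '__init__', '__reduce_ex__', '__reduce__', '__getstate__', '__subclasshook__', '__init_subclass__', '__format__', '__sizeof__', '__dir__', '__class__']
```

>>> apply_moves:
  plan:
    - [[1, 13, -13.3, 35.6, -0.32, 0, 0], [1, 13, -13.3, 35.6, -0.32, 0, 0], [1, 13, -13.3, 35.6, -0.32, 0, 0], [1, 13, -13.3, 35.6, -0.32, 0, 0], [1, 13, -13.3, 35.6, -0.32, 0, 0], [1, 13, -13.3, 35.6, -0.32, 0, 0], [1, 13, -13.3, 35.6, -0.32, 0, 0], [1, 13, -13.3, 35.6, -0.32, 0, 0], [1, 13, -13.3, 35.6, -0.32, 0, 0], [1, 13, -13.3, 35.6, -0.32, 0, 0]]

```text
t: 3.15
position: [0.4646, 0.2909, 0.1268]
tool_rot: [-0.005, 0.707, 0.005, 0.707]
wrist_force: [0.2, 0.2, -0.1]
opening: 0.0853
```

>>> apply_moves:
  plan:
    - [[1, 4, 0, 0, 0, 0, 0], [1, 7.0, 0, 0, 0, 0, 0], [1, 7.0, 0, 0, 0, 0, 0], [0, 7.0, 0, 0, 0, 0, 0], [0, 7.0, 0, 0, 0, 0, 0], [0, 7.0, 0, 0, 0, 0, 0], [0, 7.0, 0, 0, 0, 0, 0], [0, 7.0, 0, 0, 0, 0, 0], [0, 7.0, 0, 0, 0, 0, 0]]
  squeeze: 50

```text
t: 4.28
position: [0.4658, 0.2904, 0.0575]
tool_rot: [-0.004, 0.706, 0.005, 0.708]
wrist_force: [-1.8, 0.5, 7.0]
opening: 0.0255
```

>>> apply_moves:
  plan:
    - [[0, -4, 0, 0, 0, 0, 0], [0, -8, 0, 0, 0, 0, 0], [0, -8, -6, 1.2, 0, 0, 0], [0, -8, -12, 2.4, 0, 0, 0], [0, -8, -18, 3.6, 0, 0, 0], [0, -8, -24, 4.8, 0, 0, 0], [0, -8, -28.7, 5.8, 0, 0, 0], [0, -8, -28.7, 5.8, 0, 0, 0], [0, -6, -28.7, 5.8, 0, 0, 0], [0, -5.5, -28.7, 5.8, 0, 0, 0], [0, -5.5, -28.7, 5.8, 0, 0, 0], [0, -5.5, -28.7, 5.8, 0, 0, 0]]

```text
t: 5.78
position: [0.5273, 0.0042, 0.1118]
tool_rot: [-0.005, 0.707, 0.005, 0.707]
wrist_force: [0.7, -0.3, -3.5]
opening: 0.0255
```

```bash
python3 - <<'E'
from h import *
st=robot.get_state(); print(st["position"],st["wrist_force"],st["opening"],R.from_quat(st["tool_rot"]).as_matrix().round(4).tolist())
t=robot.get_image("top"); s=robot.get_image("scene")
M=np.zeros((600,800,3),np.uint8)
M[:,:400]=cv2.resize(crop(t,(309,278),100,150,4),(400,600)); M[:,400:]=crop(s,(315,225),100,150,4)
cv2.imwrite("pics/m2.png",M)
for q in ("stud_mid","crown","block"): print(q,tip(s,q),tip(t,q))
E
```

```text
[0.52730012 0.00422998 0.11183833] [ 0.67435112 -0.28426967 -3.51712245] 0.025547320224694855 [[0.0006, -0.0139, 0.9999], [-0.0001, 0.9999, 0.0139], [-1.0, -0.0001, 0.0006]]
stud_mid [310.4 212. ] None
crown [314.5 209.5] [356.5 338.3]
block [315.6 230.7] None
```

View pics/m2.png

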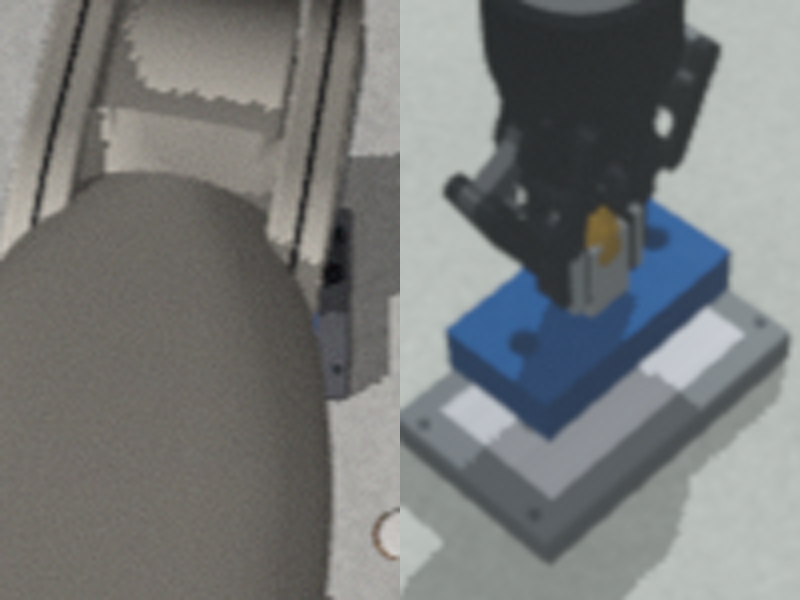

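Montage 2: the scene view shows the held block just above the base. Block corners are at crop (448,332), (550,405) and (730,255), its holes at (525,343)/(656,238), and the base screws at (424,424)/(760,322)/(534,514).

```bash
python3 - <<'E'
from h import *
s=robot.get_image("scene")
o=np.array([265,150]); c=lambda a:(np.array(a)-[400,0])/4+o
z=.1118-.0575
print("block",fit(s,c([[448,332],[550,405],[730,255],[525,343],[656,238],[550,440],[730,290],[448,365]]),[[-.03,-.0575,z+.025],[.03,-.0575,z+.025],[.03,.0575,z+.025],[0,-.04,z+.025],[0,.04,z+.025],[.03,-.0575,z],[.03,.0575,z],[-.03,-.0575,z]],[.52,0,0]))
print("base screws mid",atz(s,c([592,373]),.02))
print("base corners",fit(s,c([[550,545],[790,338],[550,562],[790,352]]),[[.05,-.08,.02],[.05,.08,.02],[.05,-.08,0],[.05,.08,.0]],[.52,0,0]))
im=cv2.imread("pics/scene0.png"); cv2.imwrite("pics/b0.png",cv2.resize(im[200:295,255:375],None,fx=6,fy=6,interpolation=cv2.INTER_CUBIC))
E
```

```text
block (array([0.527 , 0.0045, 0.0131]), [[-0.7, -0.6], [-0.7, 0.4], [0.7, -1.0], [0.1, 0.0], [-0.3, 0.1], [-0.0, 0.7], [0.3, -0.4], [0.6, 0.3]])
base screws mid [0.52517996 0.00442038 0.02      ]
base corners (array([0.5245, 0.0062, 0.0125]), [[-0.4, -0.6], [0.5, -2.7], [0.1, 1.6], [-0.1, 0.6]])
```

View pics/b0.png

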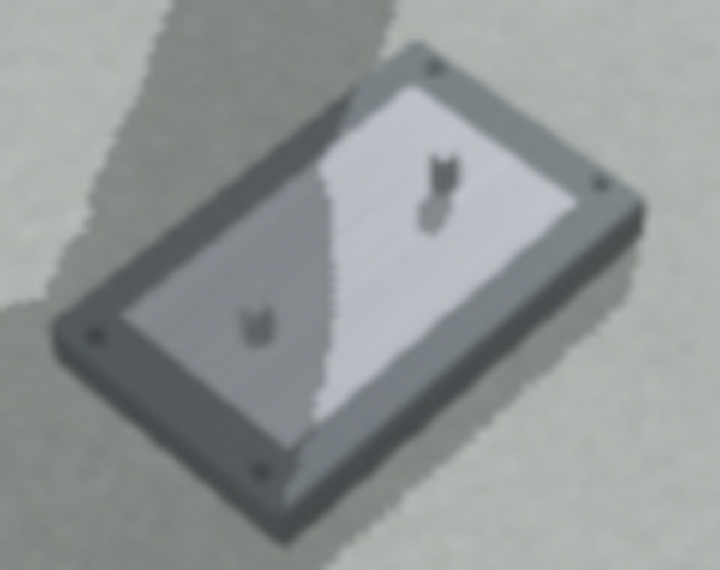

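Clean base view: screws at zoom (95,335), (262,470), (600,184), (435,66), inner plate corners at (122,316), (293,448), (577,203), (412,87), and peg feet at about (257,338)/(443,187).

```bash
python3 - <<'E'
from h import *
from scipy.optimize import least_squares
s=robot.get_image("scene")
uv=np.array([[95,335],[262,470],[600,184],[435,66],[122,316],[293,448],[577,203],[412,87],[257,338],[443,187],[418,42],[643,205]])/6+[255,200]-[.4,.4]
sg=np.array([[-1,-1],[1,-1],[1,1],[-1,1]])
def W(v):
    L=np.vstack([sg*v[3:5],sg*v[5:7],[[0,-.04],[0,.04],[-.05,.08],[.05,.08]]]); c,s_=np.cos(v[2]),np.sin(v[2])
    return np.c_[v[0]+c*L[:,0]-s_*L[:,1],v[1]+s_*L[:,0]+c*L[:,1],np.full(len(L),.02)]
r=least_squares(lambda v:(proj(s,W(v))-uv).ravel(),[.525,.004,0,.04,.07,.035,.065],loss='soft_l1')
print(r.x.round(4),r.fun.reshape(-1,2).round(1).tolist())
E
```

```text
[ 0.5251  0.0057 -0.0013  0.0351  0.0729  0.0351  0.062 ] [[0.0, 0.2], [-0.1, 0.4], [0.0, 0.3], [-0.1, 0.5], [0.0, -0.2], [-0.7, 0.2], [-0.1, 0.4], [-0.2, 0.1], [0.2, -0.2], [0.2, -0.3], [-0.3, -1.4], [1.5, -1.1]]
```

>>> apply_moves:
  plan:
    - [[0, 1.2, 0.12, -0.2, 0.008, 0, 0], [0, 1.6, 0.12, -0.2, 0.008, 0, 0], [0, 1.9, 0.12, -0.2, 0.008, 0, 0], [0, 2.1, 0.12, -0.2, 0.008, 0, 0], [0, 2.3, 0.12, -0.2, 0.008, 0, 0], [0, 2.4, 0.12, -0.2, 0.008, 0, 0]]

```text
t: 7.02
position: [0.5253, 0.005, 0.0873]
tool_rot: [-0.002, 0.707, 0.002, 0.707]
wrist_force: [0.5, -0.3, -2.6]
opening: 0.0257
```

>>> apply_moves:
  plan:
    - [[0, 0.3, 0, 0, 0, 0, 0], [0, 0.6, 0, 0, 0, 0, 0], [0, 0.8, 0, 0, 0, 0, 0], [0, 0.9, 0, 0, 0, 0, 0], [0, 0.95, 0, 0, 0, 0, 0], [0, 1.0, 0, 0, 0, 0, 0]]

```text
t: 7.78
position: [0.5257, 0.0049, 0.0777]
tool_rot: [-0.002, 0.707, 0.002, 0.708]
wrist_force: [1.6, -0.9, 1.5]
opening: 0.0257
```

>>> apply_moves:
  plan:
    - [[0, 0.1, 0, 0, 0, 0, 0], [0, 0.2, 0, 0, 0, 0, 0], [0, 0.2, 0, 0, 0, 0, 0]]

```text
t: 8.15
position: [0.5261, 0.0049, 0.0774]
tool_rot: [-0.002, 0.706, 0.002, 0.708]
wrist_force: [-2.5, 1.1, 18.9]
opening: 0.0258
```

>>> apply_moves:
  plan:
    - [[0, -0.2, 0, 0, 0, 0, 0], [1, -0.2, 0, 0, 0, 0, 0], [1, -0.2, 0, 0, 0, 0, 0], [1, -0.2, 0, 0, 0, 0, 0], [1, -0.2, 0, 0, 0, 0, 0], [1, -2, 0, 0, 0, 0, 0], [1, -7, 0, 0, 0, 0, 0], [1, -13, 0, 0, 0.15, 0, 0], [1, -19, 0, 0, 0.33, 0, 0], [1, -21, -6, 0.5, 0.51, 0, 0], [1, -21, -11, 0.9, 0.69, 0, 0], [1, -21, -16, 1.3, 0.87, 0, 0], [1, -21, -20, 1.6, 1.05, 0, 0], [1, -21, -23.7, 1.8, 1.23, 0, 0], [1, -21, -23.7, 1.8, 1.41, 0, 0], [1, -21, -23.7, 1.8, 1.58, 0, 0], [1, -21, -23.7, 1.8, 1.65, 0, 0], [1, -21, -23.7, 1.8, 1.65, 0, 0], [1, -21, -23.7, 1.8, 1.65, 0, 0]]

```text
t: 10.52
position: [0.5443, -0.2319, 0.2852]
tool_rot: [-0.518, -0.482, 0.518, -0.482]
wrist_force: [0.2, -0.1, 0.1]
opening: 0.0852
```

```bash
python3 - <<'E'
from h import *
st=robot.get_state(); print(st["position"],st["joint_positions"],R.from_quat(st["tool_rot"]).as_matrix().round(4).tolist())
t=robot.get_image("top"); s=robot.get_image("scene")
M=np.zeros((600,800,3),np.uint8)
M[:300,:400]=crop(t,(309,278),100,75,4); M[:300,400:]=crop(s,(315,235),100,75,4)
M[300:,:400]=crop(s,(210,300),133,100,3)[:300,:400] if 0 else cv2.resize(crop(s,(210,290),160,120,1),(400,300),interpolation=cv2.INTER_CUBIC); M[300:,400:]=crop(t,(427,271),100,75,4)
cv2.imwrite("pics/m3.png",M)
for q in ("crown","gauge_handle","gauge_foot"): 
    a,b=tip(s,q),tip(t,q); print(q,a,b)
    z={"crown":.092,"gauge_handle":.142,"gauge_foot":0}[q]
    if a is not None: print(atz(s,a,z))
    if b is not None: print(atz(t,b,z))
E
```

```text
[ 0.54430905 -0.2318749   0.28522825] [-5.44487884e-01  3.25781412e-01  1.90165096e-01  1.43529020e+00
 -1.05041033e-05  1.09859108e+00] [[-0.0001, 0.9974, -0.0722], [0.0, -0.0722, -0.9974], [-1.0, -0.0001, -0.0]]
crown [312.5 220.6] [309.6 271.4]
[ 0.53154636 -0.00068285  0.092     ]
[0.52864178 0.00198242 0.092     ]
gauge_handle [198.9 293.5] [436.3 263.7]
[ 0.54217892 -0.23019155  0.142     ]
[ 0.54361689 -0.23705456  0.142     ]
gauge_foot [217.8 339.9] [418.6 272.5]
[ 0.5405622  -0.22919102  0.        ]
[ 0.54466684 -0.23077783  0.        ]
```

View pics/m3.png

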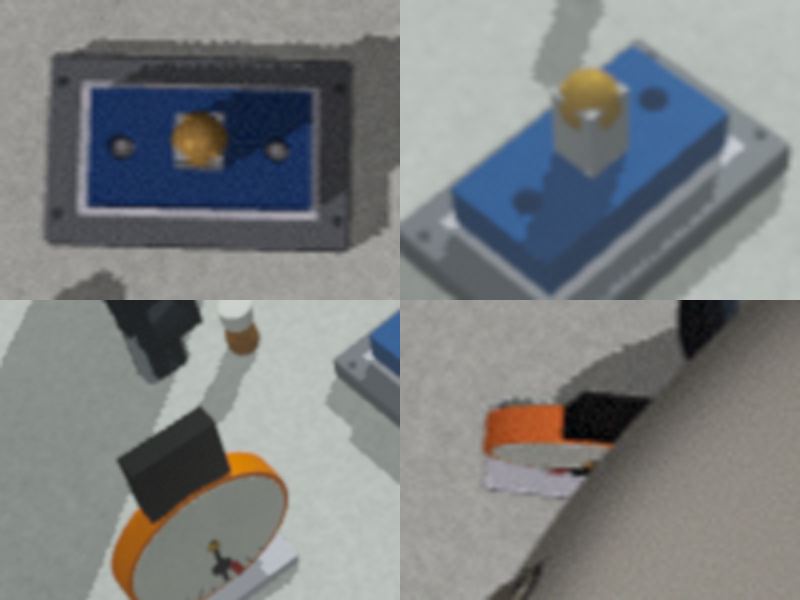

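Montage 3: the block sits flat inside the base frame, with both pegs showing in its holes (top crop at (121,147) and (277,150)). The gauge is still upright under the gripper.

>>> apply_moves:
  plan:
    - [[1, 6, 0, 0, 0, 0, 0], [1, 11, 0, 0, 0, 0, 0], [1, 13.5, 0, 0, 0, 0, 0], [1, 13.5, 0, 0, 0, 0, 0], [0, 13.5, 0, 0, 0, 0, 0], [0, 13.5, 0, 0, 0, 0, 0], [0, 13.5, 0, 0, 0, 0, 0], [0, 13.5, 0, 0, 0, 0, 0], [0, 13.5, 0, 0, 0, 0, 0], [0, 13.5, 0, 0, 0, 0, 0], [0, 13.5, 0, 0, 0, 0, 0]]
  squeeze: 70

```text
t: 12.3
position: [0.5447, -0.2322, 0.151]
tool_rot: [0.518, 0.481, -0.518, 0.482]
wrist_force: [-0.2, 0.4, 6.6]
opening: 0.0154
```

>>> apply_moves:
  plan:
    - [[0, -3, 0, 0, 0, 0, 0], [0, -8, 0, 0, 0, 0, 0], [0, -14, 1, -1, 0, 0, 0], [0, -20, 3, -3, 0.15, -0.04, 0.11], [0, -25, 5, -5, 0.3, -0.08, 0.22], [0, -29, 8, -7, 0.45, -0.11, 0.33], [0, -30, 9.9, -9, 0.6, -0.15, 0.44], [0, -30, 9.9, -9, 0.646, -0.165, 0.481], [0, -30, 9.9, -9, 0.646, -0.165, 0.481], [0, -30, 9.9, -9, 0.646, -0.165, 0.481], [0, -30, 9.9, -9, 0.646, -0.165, 0.481], [0, -30, 9.9, -9, 0.646, -0.165, 0.481]]

```text
t: 13.8
position: [0.6498, -0.1501, 0.45]
tool_rot: [0.697, 0.119, -0.555, 0.438]
wrist_force: [-0.1, -0.6, -3.5]
opening: 0.0152
```

```bash
python3 - <<'E'
from h import *
s=robot.get_image("scene"); st=robot.get_state()
M=R.from_quat(st["tool_rot"]).as_matrix(); print(st["t"],st["position"],st["wrist_force"],st["opening"],st["joint_positions"].round(2),M.round(3).tolist())
dc=st["position"]+M[:,0]*(.151-.063); c=proj(s,dc)[0]; print("dial centre px",c)
cv2.imwrite("pics/g1.png",s["pixels"]); np.save("g1.npy",s["pixels"])
c=np.clip(c,[80,75],[560,405]).astype(int); print("crop orig",c-[80,75])
cv2.imwrite("pics/g1c.png",crop(s,c,160,150,4))
for q in("pointer_tip","mark_tip","gauge_foot","gauge_handle"): print(q,tip(s,q))
E
```

```text
13.85 [ 0.64974174 -0.15004152  0.4500307 ] [ 0.15444339  0.48523999 -4.1609459 ] 0.015225522599338962 [-0.26  0.2   0.32  1.24 -0.22  1.99] [[0.355, 0.652, -0.67], [-0.321, -0.588, -0.742], [-0.878, 0.478, 0.0]]
dial centre px [284.58347471 211.46748067]
crop orig [204 136]
pointer_tip [286.4 256.5]
mark_tip [300.4 254.5]
gauge_foot [290.2 268.2]
gauge_handle [279.2 122.3]
```

View pics/g1c.png

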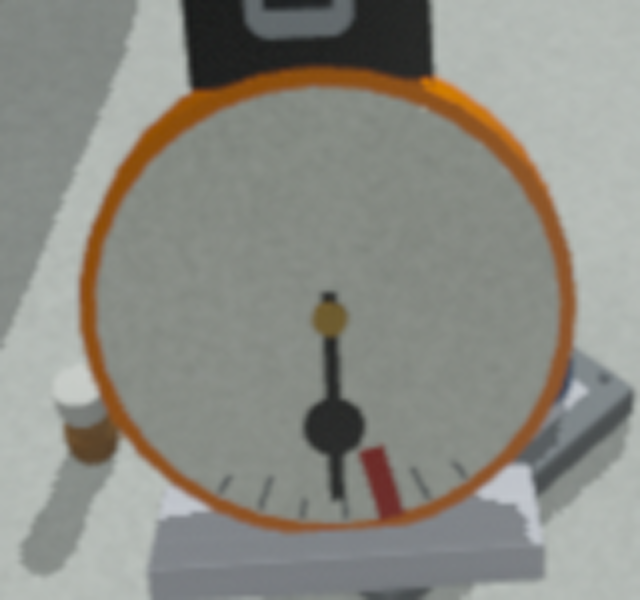

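Clear view of the dial (4x crop): hub (329,319), pointer tip (338,500), red bar from (372,449) to (390,516). Next I compute the mark angle and the gauge's offset in the grip.

```bash
cat >> h.py <<'E'
def dial(p,st,hub):
    "face-plane frame from the tool pose: returns fn px -> (y,z) in gauge axes about the hub"
    M=R.from_quat(st["tool_rot"]).as_matrix(); X,Y,Z=M[:,1],-M[:,2],-M[:,0]
    P=st["position"]+M[:,0]*(.151-.063)+X*.0095
    def at(uv): o,d=ray(p,uv); q=o+d*((P-o)@X)/(d@X)-P; return np.array([q@Y,q@Z])
    h=at(hub); return (lambda uv: at(uv)-h), h
ang=lambda v: np.arctan2(v[0],-v[1])
E
python3 - <<'E'
from h import *
s=robot.get_image("scene"); st=robot.get_state(); o=np.array([204,136])
px=lambda a: np.array(a)/4+o-.4
F,h=dial(s,st,px([329,319])); print("hub off (y,z):",h)
for n,u in (("ptip",[338,500]),("pbob",[334,427]),("m0",[372,449]),("m1",[390,516]),("rimL",[93,300]),("rimR",[563,300])): v=F(px(u)); print(n,v.round(4),ang(v).round(4),np.hypot(*v).round(4))
# segmentation of red mark & dark pointer
I=s["pixels"].astype(int); b,g,r=I[...,0],I[...,1],I[...,2]
ys,xs=np.mgrid[:480,:640]; box=(xs>230)&(xs<340)&(ys>190)&(ys<268)
w=np.where(box,np.clip(r-np.maximum(b,g)-20,0,None),0); w=w*((ys>245)&(xs>290)); 
V=np.array([F((x,y)) for y,x in zip(*np.nonzero(w))]); W=w[w>0]
print("red pix",len(W)); c=(V*W[:,None]).sum(0)/W.sum(); print("red centroid",c,ang(c),np.hypot(*c))
d=np.where((ys>225)&(ys<258)&(xs>275)&(xs<294),np.clip(110-I.max(2),0,None),0); V=np.array([F((x,y)) for y,x in zip(*np.nonzero(d))]); W=d[d>0]; c=(V*W[:,None]).sum(0)/W.sum(); print("pointer",c,ang(c))
for q in("pointer_tip","mark_tip"): u=tip(s,q); v=F(u); print(q,u,ang(v),np.hypot(*v))
u=tip(s,"gauge_handle"); print("crown",tip(s,"crown"))
E
```

```text
hub off (y,z): [ 0.00088249 -0.00079812]
ptip [-0.0012 -0.0443] -0.0261 0.0443
pbob [-0.0008 -0.026 ] -0.0293 0.026
m0 [ 0.0075 -0.032 ] 0.2288 0.0329
m1 [ 0.0105 -0.0492] 0.2106 0.0503
rimL [-0.0509  0.0077] -1.7206 0.0514
rimR [0.0521 0.0012] 1.593 0.0521
red pix 283
red centroid [ 0.01715081 -0.04196573] 0.38797189307634955 0.04533512185917241
pointer [ 0.00012825 -0.02522043] 0.0050852619350202416
pointer_tip [289.2 257.4] 0.0019385837694556212 0.0411130931702082
mark_tip [300.2 253.6] 0.2665443595505227 0.039397031971095675
crown None
```

```bash
cat >> h.py <<'E'
def readdial(p,st,hub,dbg=False):
    "hub pixel rough -> refined hub, pointer angle, mark angle (gauge frame from tool pose)"
    I=p["pixels"].astype(float); b,g,r=I[...,0],I[...,1],I[...,2]
    ys,xs=np.mgrid[:480,:640]
    near=np.hypot(xs-hub[0],ys-hub[1])<7
    w=np.where(near,np.clip(np.minimum(r,g)-b-25,0,None),0)
    hub=np.array([(xs*w).sum(),(ys*w).sum()])/w.sum()
    F,h=dial(p,st,hub)
    box=np.hypot(xs-hub[0],ys-hub[1])<70
    yy,xx=np.nonzero(box); V=np.array([F((x,y)) for x,y in zip(xx,yy)]); C=I[yy,xx]; rad=np.hypot(V[:,0],V[:,1]); a=np.arctan2(V[:,0],-V[:,1])
    sel=(rad>.030)&(rad<.0485)&(abs(a)<.8)
    red=np.where(sel,np.clip(C[:,2]-1.3*C[:,1]-15,0,None),0); red*=(C[:,1]-C[:,0]<25)
    c=(V*red[:,None]).sum(0)/red.sum()
    blk=np.where((abs(a)<.6)&(((rad>.008)&(rad<.019))|((rad>.033)&(rad<.041)))&(red==0)&(C[:,2]-C[:,1]<20),np.clip(90-C.max(1),0,None),0)
    blk=blk*(abs(V[:,0]-V[:,1]*np.median((V[:,0]/V[:,1])[blk>0]))<.005)
    pc=np.polyfit(V[blk>0][:,1],V[blk>0][:,0],1,w=np.sqrt(blk[blk>0])); k=(V*blk[:,None]).sum(0)/blk.sum()
    return dict(hub=hub.round(2),hoff=h.round(4),red=ang(c).round(4),redc=c.round(4),nred=int((red>0).sum()),nblk=int((blk>0).sum()),ptr_line=round(-np.arctan(pc[0]),4)*1,ptr_x0=pc[1].round(4),ptr_cent=ang(k).round(4))
E
python3 - <<'E'
from h import *
st=robot.get_state()
for i in range(3):
    s=robot.get_image("scene"); print(readdial(s,st,(286,215.5)), [ang(dial(s,st,(286.1,215.5))[0](tip(s,q))).round(3) for q in ("pointer_tip","mark_tip")])
E
```

```text
{'hub': array([286.48, 214.53]), 'hoff': array([ 0.0014, -0.0002]), 'red': np.float64(0.2172), 'redc': array([ 0.0088, -0.0397]), 'nred': 87, 'nblk': 70, 'ptr_line': np.float64(-0.0034), 'ptr_x0': np.float64(0.0), 'ptr_cent': np.float64(-0.0024)} [np.float64(0.041), np.float64(0.296)]
{'hub': array([286.47, 214.51]), 'hoff': array([ 0.0014, -0.0002]), 'red': np.float64(0.2175), 'redc': array([ 0.0088, -0.0397]), 'nred': 86, 'nblk': 70, 'ptr_line': np.float64(-0.0034), 'ptr_x0': np.float64(0.0), 'ptr_cent': np.float64(-0.0019)} [np.float64(0.044), np.float64(0.23)]
{'hub': array([286.48, 214.56]), 'hoff': array([ 0.0014, -0.0002]), 'red': np.float64(0.2172), 'redc': array([ 0.0088, -0.0397]), 'nred': 87, 'nblk': 67, 'ptr_line': np.float64(-0.0079), 'ptr_x0': np.float64(0.0001), 'ptr_cent': np.float64(-0.0026)} [np.float64(0.04), np.float64(0.218)]
```

>>> apply_moves:
  plan:
    - [[0, 0, 0, 0, 0, -0.15, 0], [0, 0, 0, 0, 0, -0.23, 0], [0, 0, 0, 0, 0, -0.23, 0], [0, 0, 0, 0, 0, -0.23, 0], [0, 0, 0, 0, 0, -0.23, 0], [0, 0, 0, 0, 0, -0.23, 0], [0, 0, 0, 0, 0, -0.23, 0], [0, 0, 0, 0, 0, -0.23, 0], [0, 0, 0, 0, 0, -0.23, 0], [0, 0, 0, 0, 0, -0.23, 0]]

```text
t: 16.0
position: [0.6497, -0.1495, 0.4502]
tool_rot: [-0.629, -0.068, 0.631, -0.449]
wrist_force: [0.0, 0.1, -3.8]
opening: 0.0153
```

```bash
python3 - <<'E'
from h import *
s=robot.get_image("scene"); st=robot.get_state()
M=R.from_quat(st["tool_rot"]).as_matrix(); print(st["t"],st["position"],M.round(4).tolist())
# plumb angle in gauge frame: gravity projected on (Y,Z)
print("plumb", np.arctan2(M[2,2],M[2,0]*-1))
c=proj(s,st["position"]+M[:,0]*(.151-.063)+M[:,1]*.0095)[0]; print(c, (c-[40,37]).astype(int))
cv2.imwrite("pics/g2c.png",crop(s,c+[0,22],66,66,9))
print((c+[0,22]-33).astype(int))
print(readdial(s,st,c))
E
```

```text
16.05 [ 0.64972982 -0.14946775  0.45021351] [[0.1934, 0.6519, -0.7332], [-0.4818, -0.5879, -0.6498], [-0.8547, 0.4789, 0.2004]]
plumb 0.2302834110709029
[261.90405072 213.43982578] [221 176]
[228 202]
{'hub': array([263.41, 213.99]), 'hoff': array([ 0.0014, -0.0003]), 'red': np.float64(0.2058), 'redc': array([ 0.009 , -0.0432]), 'nred': 45, 'nblk': 65, 'ptr_line': np.float64(0.2321), 'ptr_x0': np.float64(0.0), 'ptr_cent': np.float64(0.2331)}
```

View pics/g2c.png

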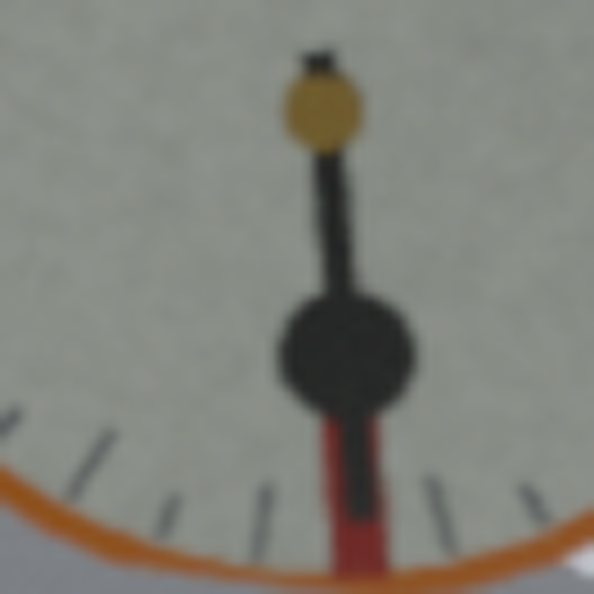

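Tilted close-up: the pointer centre is at about 362 and the red bar spans 332–385, so the pointer is about 0.006–0.008 rad past the mark at 0.230 lean. The mark is therefore at about 0.223. Next I compute the move to hover above the crown.

```bash
cat >> h.py <<'E'
XH=np.array([.743,-.670,0]); XH/=np.linalg.norm(XH); YH=np.array([-XH[1],XH[0],0]); ZH=np.array([0,0,1.])
def gpose(foot,lean,oy=.0014,hz=.151):
    "tool pose for gauge foot centre at foot, leaning lean to +y"
    Z=np.cos(lean)*ZH+np.sin(lean)*YH; Y=np.cos(lean)*YH-np.sin(lean)*ZH
    return foot+hz*Z-oy*Y, np.c_[-Z,XH,-Y]
def rel(P,M,st,):
    A=R.from_quat(st["tool_rot"]).as_matrix(); return (A.T@(P-st["position"])*100).round(2), R.from_matrix(A.T@M).as_rotvec().round(4)
CR=np.array([.5255,.005,.092])
E
python3 - <<'E'
from h import *
st=robot.get_state(); P,M=gpose(CR+.0015*YH+[0,0,.03],0); print(P,rel(P,M,st))
E
```

```text
[0.52556697 0.00507426 0.273     ] (array([  5.3 , -25.67,  -4.49]), array([-0.0576,  0.2255, -0.4971]))
```

>>> apply_moves:
  plan:
    - [[0, 1, -5, -0.9, -0.012, 0.05, -0.1], [0, 2, -10, -1.8, -0.023, 0.09, -0.2], [0, 3, -15, -2.6, -0.035, 0.135, -0.3], [0, 4, -20, -3.5, -0.046, 0.18, -0.4], [0, 5.3, -25.67, -4.49, -0.0576, 0.2255, -0.4971], [0, 5.3, -25.67, -4.49, -0.0576, 0.2255, -0.4971], [0, 5.3, -25.67, -4.49, -0.0576, 0.2255, -0.4971], [0, 5.3, -25.67, -4.49, -0.0576, 0.2255, -0.4971], [0, 5.3, -25.67, -4.49, -0.0576, 0.2255, -0.4971]]

```text
t: 17.18
position: [0.5262, 0.0048, 0.2737]
tool_rot: [0.647, 0.287, -0.646, 0.288]
wrist_force: [-0.1, 0.2, -4.2]
opening: 0.0149
```

```bash
python3 - <<'E'
from h import *
s=robot.get_image("scene"); st=robot.get_state()
M=R.from_quat(st["tool_rot"]).as_matrix(); print(st["t"],st["position"],st["wrist_force"],M.round(4).tolist())
P,T=gpose(CR+.0015*YH,0); print(rel(P,T,st)); print(proj(s,CR), proj(s,CR+[0,0,.03]))
cv2.imwrite("pics/c1.png",crop(s,(312,190),100,120,5))
c=proj(s,st["position"]+M[:,0]*(.151-.063)+M[:,1]*.0095)[0]; print(c,dial(s,st,c)[1],readdial(s,st,c)["hoff"])
E
```

```text
17.225 [0.52604719 0.00481926 0.2735437 ] [ 0.25521732 -0.00929125 -3.72446027] [[0.0013, 0.7425, -0.6698], [-0.0006, -0.6698, -0.7425], [-1.0, 0.0014, -0.0004]]
(array([ 3.05, -0.06,  0.01]), array([-0.0002, -0.0004, -0.0014]))
[[312.30532429 216.89123003]] [[311.82493849 204.81866263]]
[311.26706846 181.29075579] [ 1.28070228e-17 -1.66523157e-16] [ 0.0014 -0.0011]
```

View pics/c1.png

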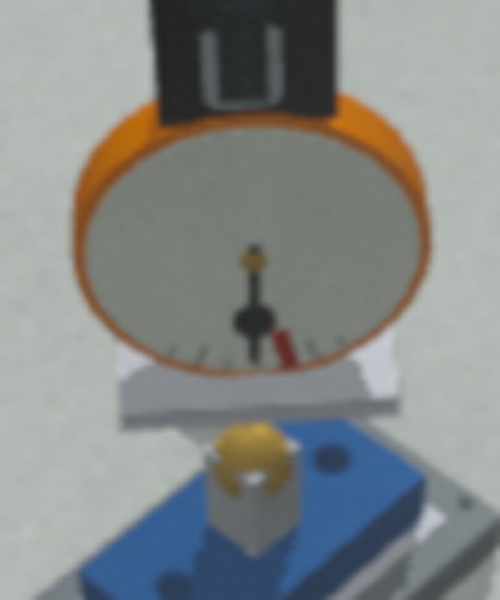

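Hover picture: the foot spans crop x 120–400 (middle 260) and the crown is at x 254. So the foot middle is about 2 mm to +y of the crown, as intended. Now I lower it gently.

>>> apply_moves:
  plan:
    - [[0, 1.5, -0.06, 0, 0, 0, 0], [0, 2.3, -0.06, 0, 0, 0, 0], [0, 2.7, -0.06, 0, 0, 0, 0], [0, 2.85, -0.06, 0, 0, 0, 0], [0, 2.95, -0.06, 0, 0, 0, 0], [0, 2.95, -0.06, 0, 0, 0, 0], [0, 2.95, -0.06, 0, 0, 0, 0]]

```text
t: 18.1
position: [0.5252, 0.0055, 0.2437]
tool_rot: [0.646, 0.287, -0.646, 0.287]
wrist_force: [-0.0, 0.4, -2.9]
opening: 0.015
```

>>> apply_moves:
  plan:
    - [[0, 0.05, 0, 0, 0, 0, 0], [0, 0.05, 0, 0, 0, 0, 0], [0, 0.05, 0, 0, 0, 0, 0]]

```text
t: 18.48
position: [0.5251, 0.0055, 0.243]
tool_rot: [0.646, 0.287, -0.646, 0.287]
wrist_force: [0.0, 0.1, -4.0]
opening: 0.0154
```

>>> apply_moves:
  plan:
    - [[0, 0.05, 0, 0, 0, 0, 0], [0, 0.05, 0, 0, 0, 0, 0], [0, 0.05, 0, 0, 0, 0, 0]]

```text
t: 18.85
position: [0.5252, 0.0055, 0.2428]
tool_rot: [0.646, 0.287, -0.646, 0.288]
wrist_force: [-1.2, -1.0, -0.3]
opening: 0.0147
```

```bash
python3 - <<'E'
from h import *
def P(th,e0=-.0015): 
    Z=np.array([np.sin(th),np.cos(th)]); Y=np.array([np.cos(th),-np.sin(th)]) # (yh,z)
    return (.014+.151)*Z-(e0+.014*th+.0014)*Y
for th in (.05,.1,.15,.2,.222,.224): d=(P(th)-P(0))*100; print(th,"dx %.3f dz %.3f"%(-d[1],-d[0]))
E
```

```text
0.05 dx 0.018 dz -0.755
0.1 dx 0.069 dz -1.508
0.15 dx 0.155 dz -2.258
0.2 dx 0.275 dz -3.003
0.222 dx 0.339 dz -3.330
0.224 dx 0.345 dz -3.359
```

>>> apply_moves:
  plan:
    - [[0, 0.018, 0, -0.755, 0, -0.05, 0], [0, 0.069, 0, -1.508, 0, -0.1, 0], [0, 0.155, 0, -2.258, 0, -0.15, 0], [0, 0.275, 0, -3.003, 0, -0.2, 0], [0, 0.342, 0, -3.344, 0, -0.223, 0], [0, 0.342, 0, -3.344, 0, -0.223, 0], [0, 0.342, 0, -3.344, 0, -0.223, 0], [0, 0.342, 0, -3.344, 0, -0.223, 0], [0, 0.342, 0, -3.344, 0, -0.223, 0], [0, 0.342, 0, -3.344, 0, -0.223, 0], [0, 0.342, 0, -3.344, 0, -0.223, 0], [0, 0.342, 0, -3.344, 0, -0.223, 0]]

```text
t: 20.35
position: [0.5475, 0.0302, 0.2392]
tool_rot: [-0.57, -0.253, 0.714, -0.318]
wrist_force: [0.7, -0.9, -1.0]
opening: 0.015
```

```bash
python3 - <<'E'
from h import *
s=robot.get_image("scene"); st=robot.get_state()
M=R.from_quat(st["tool_rot"]).as_matrix(); print(st["t"],st["position"],st["wrist_force"],st["opening"],M.round(4).tolist())
print("lean",np.arctan2(M[2,2],-M[2,0]))
c=proj(s,st["position"]+M[:,0]*(.151-.063)+M[:,1]*.0095)[0]; print(c,readdial(s,st,c))
f=st["position"]+M[:,0]*.151-M[:,2]*.0014; print("foot c",f, "gap of ball to foot plane",(f-(CR-[0,0,.014]))@(-M[:,0])-.014, "contact e",((CR-[0,0,.014])-f)@(-M[:,2]))
o=(c+[0,12]-[30,30]).astype(int);I=np.hstack([cv2.resize(s["pixels"][o[1]:o[1]+60,o[0]:o[0]+50],None,fx=8,fy=8,interpolation=cv2.INTER_CUBIC),cv2.resize(s["pixels"][130:280,250:350],(320,480),interpolation=cv2.INTER_CUBIC)])
cv2.imwrite("pics/f1.png",I)
E
```

```text
20.4 [0.54751175 0.03029354 0.23917722] [ 1.17494275 -0.12568071 -0.65919327] 0.015379314963909789 [[-0.1479, 0.7426, -0.6531], [-0.1644, -0.6697, -0.7242], [-0.9753, 0.0002, 0.2211]]
lean 0.22294518793165996
[320.5221553  194.92335779] {'hub': array([321.35, 195.57]), 'hoff': array([ 0.0016, -0.0013]), 'red': np.float64(0.2147), 'redc': array([ 0.0099, -0.0452]), 'nred': 2, 'nblk': 16, 'ptr_line': np.float64(0.2137), 'ptr_x0': np.float64(0.0003), 'ptr_cent': np.float64(0.2237)}
foot c [0.52609474 0.00648873 0.09160485] gap of ball to foot plane -0.0003992153192174108 contact e 0.001541436826601471
```

View pics/f1.png

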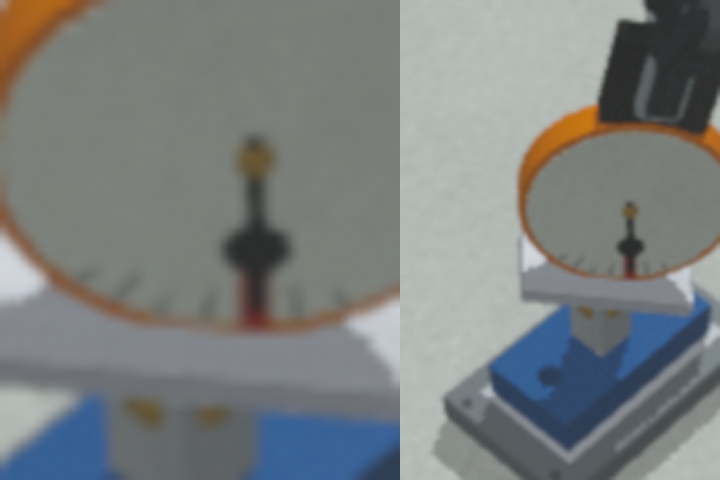

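Final picture: the pointer lies over the red bar (crop x about 258, bar 240–268; the small offset fits the viewing parallax). The foot rests on the crown and the block is still seated. Handing in.

```bash
python3 -c "
from workcell import robot
st=robot.get_state(); print(st['t'],st['wrist_force'],st['opening']); print(robot.finish_job())"
```

```text
20.4 [ 1.17494275 -0.12568071 -0.65919327] 0.015379314963909789
the job is handed in; nothing more can be done
None
```

The block is seated on its pegs, and the job was handed in at 20.4 s. At that point the gauge foot was resting on the crown and the pointer was on the red mark.

**Block:** it went down onto both pegs and stopped at the expected height when I pushed with about 19 N. A later picture showed it flat, with both pegs visible in its holes.

**Mark:** from a close-up I put it at about 0.223 rad. The direct reading was 0.220, and leaning the gauge to 0.230 left the pointer about 0.006 rad past the middle of the mark. The network's tip points were noisier and scattered from 0.18 to 0.27, so I did not use them.

**Gauge:** I stood it upright on the crown and rolled it to the mark angle.
- **Lean:** the last state gives 0.223 rad, and the pointer read 0.224 in the picture.
- **Contact:** it is about 1.5 mm from the middle of the foot, worked out from the arm pose. In the gauge's x direction I relied on the arm pose alone, because the camera could not show it.
- **Force:** about 3 N on the stud.

**Checks that disagreed:** in the last picture the pointer sits about 0.5 px to the right of the bar's middle. I put that down to the viewing angle. The automatic reading of the mark there (0.215 rad) rested on only 2 pixels, so I ignored it.

I didn't move any of the other things on purpose, but I did not take a final picture of the whole scene to confirm that.

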